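Sweep the red game discs through the gate into the slot

ROBOT

A 6-joint arm with a two-finger parallel gripper is mounted at the origin on the work surface. World frame = base frame: x ahead of the robot, y to its left, z up, the work surface at z = 0. Lengths are in m, angles in rad, forces in N, time in s.
With the tool pointing down it reaches from about 0.35 to 0.975 m from the base axis. Payload 4.9 kg.
Tool frame: the origin (TCP) lies at the very end of the fingers, on their centre line; the grasp point (between the pads) lies behind it (manip.pinch_z is the y of the grasp point in the tool frame, in m); y points along the fingers, x is the direction in which the jaws open and shut, and the axes are right-handed (so a half turn about y gives the same grasp; the last joint's range is limited). The gripper opens to 85 mm and grips with 20 to 120 N. Pads are 22 mm wide; open, the fingers measure 114 mm over their backs; the gripper's body (76 mm by 85 mm) begins 54 mm behind the grasp point. The pads swing forward as they close: fully open they stand 13 mm farther back than shut.
Start: joints at [-1.261, 0.053, 1.613, -0, 1.476, -0.119], TCP at [0.26, -0.568, 0.231] pointing down, gripper open.
Joint ranges: [-3.01, 3.01], [-1.01, 2.22], [0.06, 2.58], [-1.02, 4.17], [0.09, 2.62], [-3.14, 3.14]. Speed limits (rad/s): [2.57, 2.57, 3.14, 3.14, 3.14, 3.14].

INTERFACE

Orientations are given as a unit quaternion [w, x, y, z].
In Python, from plant import manip gives the robot as it stands.
- The arm moves only by the tool drive_tool, never from a script. Its argument "motion" is a list of rows, each a list of 3 entries, a list of its own where there are three numbers: the shift along the tool's x, y, z in units of 25 mm (1.0 is 25 mm), then the turn, a rotation vector about the tool's x, y, z in units of 5 degrees (1.0 is 5 degrees), then the closure, from -1 (fully open) to 1 (shut). A call has 1 to 12 rows; each row shifts and turns the commanded pose from where the row before left it, along the tool's axes as they then stand; what a row does not reach is not made up. A row lasts 1/10 s, in which the tool goes at most 50 mm and 8.59 degrees, less where a joint would pass 70% of its speed; a pose out of reach is approached as far as the arm can. A call is refused whole if a number of a shift passes 1 or a number of a turn 1, either way. A call with a gripper value outside its range is refused whole. The fingers move at their own pace and stop on an object; the grip force is fixed at half the most. Time passes only in rows, so rows that do not move let the fingers close. It gives the time, the measured TCP pose, the force and the opening at its end, in the units of the state.
- manip.state(): the state, without advancing time (a new reading comes with each control period).
- manip.grab_frame(name): name is "scene" or "top"; returns a dict with "img" (400x640x3 uint8, blue, green, red), "range_z" (400x640 float32, m along the optical axis (not along the pixel's ray), 0 where there is no reading), "camera_matrix" (3x3 intrinsics, pixels), "k1" (the pictures are not rectified: a ray, as slopes to the right and down, at radius r is drawn at 1 + k1 r^2 times it, then the intrinsics apply), "world_from_camera" (4x4, takes a point from camera to world coordinates). Camera axes: x right, y down, z forward; pixel columns grow to the right and rows downward; lengths in m; the calibration is good to about 2 mm. A picture is of the moment at which its call begins.
- manip.job_done(): hands the job in, once; it reports no verdict.
The state is a dict: "time": time; "joint_pos": joint angles; "joint_vel": joint speeds; "joint_efforts": joint torques, N m; "tool_pos": TCP position; "tool_rot": TCP orientation; "contact_force": force on the tool from outside, world axes, zero at the start; "ft_torque": the same for the moment, N m; "gripper_width": opening from 0.0 (shut) to 1.0 (fully open).
Only numpy, scipy, OpenCV 4.12 (cv2) and the standard library are available. Lean on these libraries where they do the work, as an engineer would, in place of code of your own. Each camera call takes 0.05 s, during which the arm holds its last target. There are 200 camera calls.

TASK

The game is over: with the fingertips, sweep the three red discs along the deck of the wooden game board, one at a time, through the gap in the green gate wall, so that all three drop into the slot behind it. Push them gently along the deck; do not pinch, lift or carry them. Leave the white disc, the blue pawn, the yellow die and the mug where they are.

Things in the scene. Friction and masses are not known exactly. Their poses are not given: they have to be found in the camera images.
- board: Light wooden game board, fixed to the desk, 326 mm (its x) by 321 mm (its y). Origin on the desk surface under the board, z up. The flat deck is 75 mm above the origin and spans x -155 to 155 mm, y -165 to 60 mm. A rim, 12 mm high above the deck and 8 mm thick, borders it outside |x| = 155 mm and behind y = -165 mm.
- gate (a point): Middle of the gate (board x 0, y 60, z 75 mm), at deck height on the deck's edge; y axis points through the gate into the slot (the sweeping direction), z up. The green wall, y 60 to 68 mm of the board, 18 mm high above the deck, crosses the whole deck but for this gap 48 mm wide (x -24 to 24 mm), open above. A disc whose centre is pushed 5 to 10 mm past the edge tips and falls in.
- slot (a point): Centre of the slot's floor (board x 0, y 100, z 8 mm). The slot begins right at the deck's edge in the gate, is open above, spans board x -40 to 40 mm, y 60 to 140 mm, is 67 mm deep below the deck, and is walled round to the height of the green wall.
- red1_center (a point): a red flat plastic disc, 32 mm across and 9 mm thick, about 14 g, lying loose and flat on the deck; this point is its centre, half-way up (4.5 mm above the deck's surface); it must go into the slot. The four discs lie in an arc before the gate, centres at least 40 mm apart and none behind another; which place is the white one's varies
- red2_center (a point): a red flat plastic disc, 32 mm across and 9 mm thick, about 14 g, lying loose and flat on the deck; this point is its centre, half-way up (4.5 mm above the deck's surface); it must go into the slot. The four discs lie in an arc before the gate, centres at least 40 mm apart and none behind another; which place is the white one's varies
- red3_center (a point): a red flat plastic disc, 32 mm across and 9 mm thick, about 14 g, lying loose and flat on the deck; this point is its centre, half-way up (4.5 mm above the deck's surface); it must go into the slot. The four discs lie in an arc before the gate, centres at least 40 mm apart and none behind another; which place is the white one's varies
- white_center (a point): a white flat plastic disc, 32 mm across and 9 mm thick, about 14 g, lying loose and flat on the deck; this point is its centre, half-way up (4.5 mm above the deck's surface); to be left where it is, among the red ones
- pawn_mid (a point): blue plastic pawn, 26 mm across the foot and 43 mm tall, standing loose on the deck in one of the two corners beside the gate wall; this point is on its axis 20 mm above its foot; leave alone
- die_mid (a point): yellow die, 20 mm cube, loose on the deck in the other corner beside the gate wall; this point is its centre; leave alone
- mug: black mug, 78 mm across and 90 mm tall, standing on the desk to the robot's left of the board; origin at the centre of its underside; leave alone
There are look-alikes about, which are no part of the job. Leave any pink or turquoise look-alike of the part that bears red2_center alone.

How it is judged:
By the outcome, as a careful person would: the job done as asked, in the order asked, and still so for the second after the job is handed in, with the robot touching nothing.
It also fails if it takes over 70 s, if anything falls off the work surface, if the arm or the gripper's body presses on something with over 40 N, if the wrist force passes 120 N, or if a joint passes its speed limit or range.

## Working session

There is one attempt and no reset: what is moved stays moved. The work goes in short steps, Python scripts to look and compute and a tool call to move; the robot and the scene stay as the last step left them, time stands still between calls to the robot, and variables do not carry over. Pictures are saved under pics/ and viewed, about 8 in all and at most 12, crops included, and the job is handed in when it is done.

Besides the shell and the picture viewer there is one more tool, called as name(argument=value, ...) on one line, values as JSON. drive_tool: Moves the arm, as the interface text tells. Its arguments: {"type":"object","properties":{"motion":{"type":"array","items":{"type":"array"}}},"required":["motion"]}

```bash
mkdir -p pics; ls; python3 - <<'E'
from plant import manip
import cv2,numpy as np
print(manip.state()); print(manip.pinch_z)
for n in("scene","top"):
    f=manip.grab_frame(n); cv2.imwrite(f"pics/{n}0.png",f["img"]); np.savez(f"{n}0.npz",**f)
    print(n,f["camera_matrix"],f["k1"],f["world_from_camera"])
E
```

```text
pics
{'time': 0.0, 'joint_pos': array([-1.26096025e+00,  5.33720153e-02,  1.61429067e+00,  1.16626894e-05,
        1.47597518e+00, -1.18989683e-01]), 'joint_vel': array([-0.00129202,  0.00123986, -0.0010879 ,  0.00061596, -0.00043166,
        0.00065514]), 'joint_efforts': array([ 8.39966342e-04, -3.93686163e+01, -3.70172381e+01,  8.15134081e-05,
        7.07957981e-03, -1.96600087e-05]), 'tool_pos': array([ 0.25969751, -0.56781556,  0.2300556 ]), 'tool_rot': array([ 0.59540054, -0.59447369,  0.38271906, -0.3816089 ]), 'contact_force': array([ 0.08902579, -0.08157506,  0.52484677]), 'ft_torque': array([ 0.01741496, -0.00268809,  0.04963581]), 'gripper_width': 1.0055656189185205}
-0.0187
scene [[450.45365326   0.         321.49020905]
 [  0.         450.45365326 193.79669704]
 [  0.           0.           1.        ]] 0.023706212382163253 [[ 0.44871313  0.55250874 -0.7024177   1.26826722]
 [ 0.89354947 -0.29059252  0.34223579 -0.22416108]
 [-0.01502907 -0.78121065 -0.62408657  0.66425249]
 [ 0.          0.          0.          1.        ]]
top [[459.06071573   0.         311.37341229]
 [  0.         459.06071573 197.82728199]
 [  0.           0.           1.        ]] -0.11030119643289361 [[-0.01030772 -0.9910548   0.13305688  0.46615818]
 [-0.99993264  0.00950586 -0.00666029  0.10507141]
 [ 0.0053359  -0.13311656 -0.99108602  1.05504176]
 [ 0.          0.          0.          1.        ]]
```

View pics/scene0.png

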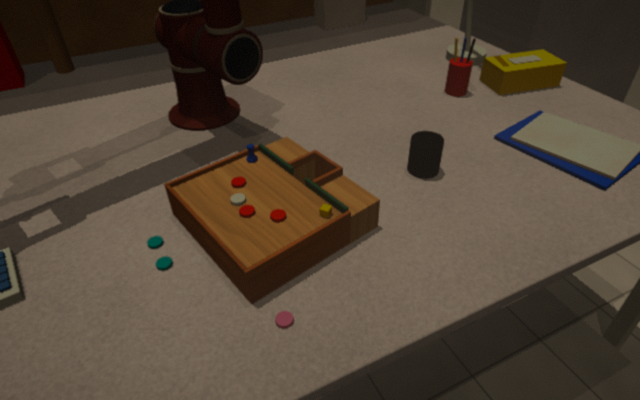

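View pics/top0.png

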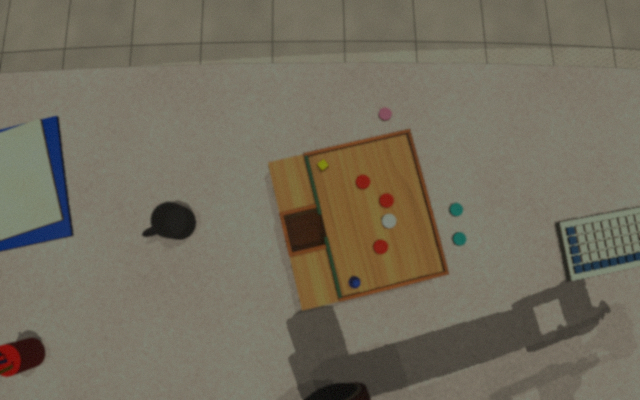

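The two views agree. The red discs on the deck are at top (362,181), (386,200), (380,246) and scene (278,215), (247,211), (238,182). The white disc is at top (389,220) and scene (238,199). The look-alikes are off the board: pink at (385,114), turquoise at (456,209) and (459,239). I'll confirm this in an enlarged crop and measure.

```bash
cat >h.py <<'E'
import numpy as np,cv2
def ray(f,uv):
    K=f["camera_matrix"];k=float(f["k1"])
    p=cv2.undistortPoints(np.float64([[uv]]),K,np.float64([k,0,0,0]),None,None)[0,0]
    T=f["world_from_camera"]; return T[:3,3],T[:3,:3]@np.array([p[0],p[1],1.])
def atz(f,uv,z):
    o,d=ray(f,uv); return o+d*(z-o[2])/d[2]
def dep(f,uv):
    o,d=ray(f,uv); u,v=np.int32(np.round(uv)); return o+d*np.median(f["range_z"][v-1:v+2,u-1:u+2])
def tri(a,b):
    (o1,d1),(o2,d2)=a,b
    s=np.linalg.lstsq(np.c_[d1,-d2],o2-o1,rcond=None)[0]
    p,q=o1+s[0]*d1,o2+s[1]*d2; return (p+q)/2,np.linalg.norm(p-q)
def blobs(f,roi,kind="red"):
    h=cv2.cvtColor(f["img"],cv2.COLOR_BGR2HSV)
    if kind=="red": m=((h[...,0]<6)|(h[...,0]>174))&(h[...,1]>190)&(h[...,2]>90)
    else: m=(h[...,1]<60)&(h[...,2]>110)
    m=m.astype(np.uint8); M=np.zeros_like(m); x0,y0,x1,y1=roi; M[y0:y1,x0:x1]=m[y0:y1,x0:x1]
    n,_,s,c=cv2.connectedComponentsWithStats(M)
    return [(c[i],s[i,4]) for i in range(1,n) if s[i,4]>25]
E
python3 - <<'E'
from h import *
t=dict(np.load("top0.npz"));s=dict(np.load("scene0.npz"))
for k in("red","white"):
  B=blobs(s,(170,150,350,240),k); A=blobs(t,(320,150,435,270),k)
  for c,a in A:
    print(k,"top",c,a,"dep",dep(t,c).round(4),"z80",atz(t,c,.082).round(4))
    for c2,a2 in B:
        p,e=tri(ray(t,c),ray(s,c2))
        if e<.01: print("   tri",c2,a2,p.round(4),round(e,4))
im=t["img"][120:320,260:460]; im=cv2.resize(np.clip(im*1.7,0,255).astype(np.uint8),(800,800),interpolation=cv2.INTER_CUBIC)
cv2.imwrite("pics/topc.png",im[0:760][:, :][::1][:600+160])
cv2.imwrite("pics/topc.png",cv2.resize(im,(600,600)))
im=s["img"][130:300,155:390]; cv2.imwrite("pics/scenec.png",cv2.resize(np.clip(im*1.7,0,255).astype(np.uint8),None,fx=3.4,fy=3.4,interpolation=cv2.INTER_CUBIC))
E
```

```text
red top [362.40322581 181.54032258] 124 dep [ 0.6307 -0.0114  0.0846] z80 [ 0.6311 -0.0117  0.082 ]
   tri [277.61206897 214.13793103] 116 [ 0.6311 -0.011   0.0833] 0.0013
red top [386.06870229 200.16030534] 131 dep [ 0.59   -0.0614  0.0833] z80 [ 0.5902 -0.0617  0.082 ]
   tri [246.32110092 209.81651376] 109 [ 0.5902 -0.061   0.0833] 0.001
red top [380.12977099 246.46564885] 131 dep [ 0.4914 -0.046   0.0824] z80 [ 0.4915 -0.046   0.082 ]
   tri [238.01149425 180.73563218] 87 [ 0.4915 -0.0452  0.0843] 0.001
white top [428.47508306 171.73089701] 602 dep [ 0.6675 -0.1792 -0.0016] z80 [ 0.6516 -0.1567  0.082 ]
white top [388.78767123 220.45205479] 146 dep [ 0.5464 -0.066   0.0831] z80 [ 0.5465 -0.0661  0.082 ]
```

View pics/topc.png

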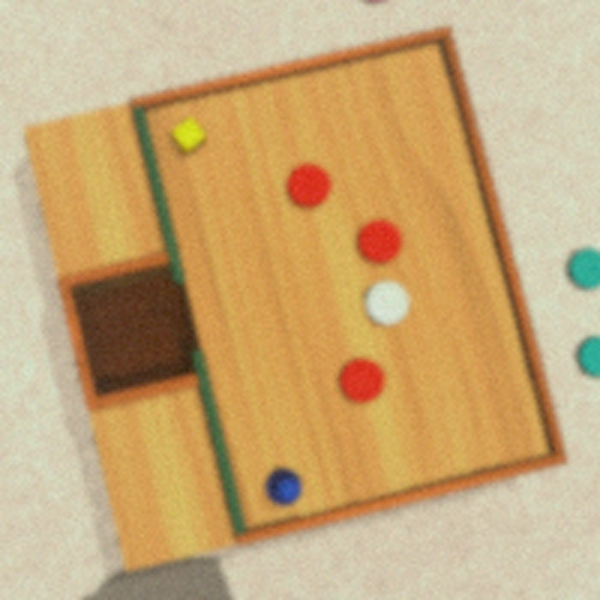

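View pics/scenec.png

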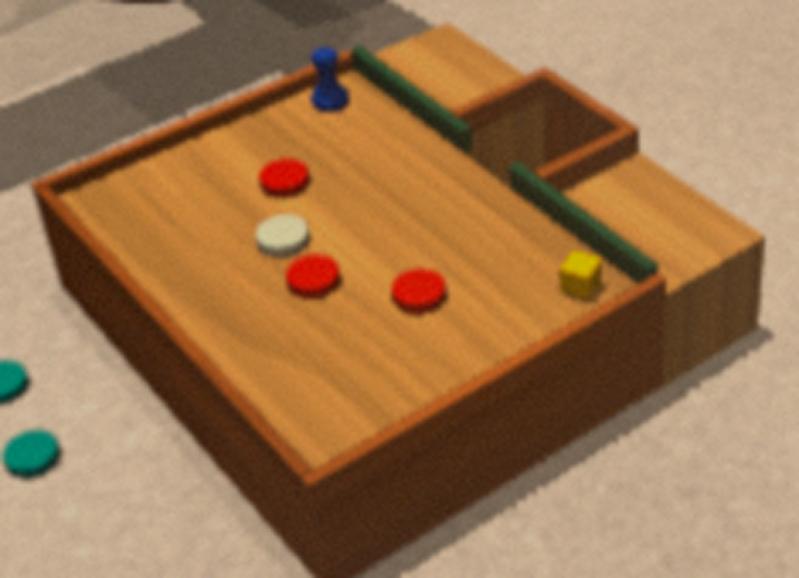

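Both crops confirm it: the three saturated red discs and the white one are on the deck, pink and turquoise are off the board, the die is at the +x corner and the pawn at the -x corner. Next I'll fit the board pose.

```bash
cat >>h.py <<'E'
def board():
    x,y,a=np.load("board.npy"); c,s=np.cos(a),np.sin(a)
    return np.array([x,y]),np.array([[c,-s],[s,c]])
E
python3 - <<'E'
from h import *
from scipy.optimize import least_squares
t=dict(np.load("top0.npz"));s=dict(np.load("scene0.npz"))
T=lambda u,v:(260+(u+.5)/3-.5,120+(v+.5)/3-.5)
S=lambda u,v:(155+(u+.5)/3.4-.5,130+(v+.5)/3.4-.5)
# cam,pixel,z,board xy(mm)
obs=[(t,T(452,29),.087,(163,-173)),(t,T(566,462),.087,(-163,-173)),
(t,T(445,44),.087,(155,-165)),(t,T(550,458),.087,(-155,-165)),
(t,T(176,281),.093,(24,64)),(t,T(198,350),.093,(-24,64)),(t,T(97,393),.093,(-40,140)),(t,T(74,290),.093,(40,140)),
(s,S(36,186),.087,(-163,-173)),(s,S(312,482),.087,(163,-173)),(s,S(467,125),.093,(-24,64)),(s,S(515,167),.093,(24,64))]
W=np.array([atz(f,p,z)[:2] for f,p,z,_ in obs]);B=np.array([b for *_,b in obs])/1e3
def R(q):
    c,s_=np.cos(q[2]),np.sin(q[2]); return B@np.array([[c,s_],[-s_,c]])+q[:2]-W
q=least_squares(lambda q:R(q).ravel(),[.55,0,0],loss='soft_l1',f_scale=.003).x
np.save("board.npy",q);print(q,np.degrees(q[2]));print((R(q)*1e3).round(1))
o,M=board()
for n,p in dict(r1=(.6311,-.0112),r2=(.5902,-.0612),r3=(.4915,-.0456),w=(.5465,-.066)).items(): print(n,((np.array(p)-o)@M*1e3).round(1))
for n,p in (("die",(188,135)),("pawn",(283,487))): print(n,((atz(t,T(*p),.095)[:2]-o)@M*1e3).round(1))
for p in (T(330,100),T(430,120),T(260,300),T(300,450),T(500,420)): print("deck z",dep(t,p)[2].round(4))
for p in ((0,60),(0,100)): print("gate/slot",(o+M@(np.array(p)/1e3)).round(4))
E
```

```text
[0.5511994  0.01514895 0.21735125] 12.453309552595492
[[ 2.2  1.2]
 [-2.4  0.1]
 [ 4.   1.6]
 [ 0.6 -1.8]
 [-1.4 -1.5]
 [ 0.3  2.9]
 [-2.6  3.1]
 [ 3.5  4.6]
 [-6.2 -2.4]
 [ 0.2 -4. ]
 [ 5.3 -2.5]
 [-3.6 -0.3]]
r1 [ 72.3 -43. ]
r2 [ 21.6 -83. ]
r3 [-71.4 -46.4]
w [-22.1 -78.2]
die [125.1  33.2]
pawn [-130.3   25.8]
deck z 0.0746
deck z 0.0724
deck z 0.0732
deck z 0.0745
deck z 0.0737
gate/slot [0.5383 0.0737]
gate/slot [0.5296 0.1128]
```

```bash
cat >>h.py <<'E'
from scipy.spatial.transform import Rotation as Ro
def here():
    from plant import manip
    s=manip.state(); o,M=board(); R=Ro.from_quat(s["tool_rot"],scalar_first=True).as_matrix()
    p=s["tool_pos"]; b=(p[:2]-o)@M*1e3; zb=R[:2,2]@M
    # heading of tool z in the board: 0 = board +y, positive = towards board -x
    psi=np.degrees(np.arctan2(-zb[0],zb[1]))
    print("t",round(s["time"],2),"board xy",b.round(1),"z",(p[2]*1e3).round(1),"psi",psi.round(2),"tilt",np.degrees(np.arccos(-R[2,1])).round(2),"F",s["contact_force"].round(1),"w",round(s["gripper_width"],3),"j",s["joint_pos"].round(2))
    return s,b,psi,R,p
def go(bx,by,z,psi):
    "turn about tool y (units), then shift in tool axes (units) after that turn"
    s,b,ps,R,p=here(); o,M=board(); tn=(ps-psi+180)%360-180
    R2=R@Ro.from_rotvec([0,np.radians(tn),0]).as_matrix()
    w=np.r_[o+M@(np.array([bx,by])/1e3),z/1e3]
    print("turn y",round(tn/5,2),"shift",((w-p)@R2/.025).round(2))
E
python3 - <<'E'
from h import *
# r1: heading 42 deg towards -x ; start 50mm behind disc
go(72.3+50*np.sin(np.radians(42)),-43-50*np.cos(np.radians(42)),110,42)
go(72.3+50*np.sin(np.radians(42)),-43-50*np.cos(np.radians(42)),110,42-180)
E
```

```text
t 0.1 board xy [-410.4 -506.4] z 230.2 psi -77.88 tilt 0.11 F [-0.5 -0.6 -0.7] w 0.996 j [-1.26  0.05  1.61  0.    1.48 -0.12]
turn y -23.98 shift [26.75  4.84 -1.15]
t 0.1 board xy [-410.4 -506.4] z 230.2 psi -77.88 tilt 0.11 F [-0.5 -0.6 -0.7] w 0.996 j [-1.26  0.05  1.61  0.    1.48 -0.12]
turn y 12.02 shift [-26.75   4.84   1.15]
```

drive_tool(motion=[[[0,0,0],[0,-1,0],0.7],[[0,0,0],[0,-1,0],0.7],[[0,0,0],[0,-1,0],0.7],[[0,0,0],[0,-1,0],0.7],[[0,0,0],[0,-1,0],0.7],[[0,0,0],[0,-1,0],0.7],[[0,0,0],[0,-1,0],0.7],[[0,0,0],[0,-1,0],0.7],[[0,0,0],[0,-1,0],0.7],[[0,0,0],[0,-1,0],0.7],[[0,0,0],[0,-1,0],0.7],[[0,0,0],[0,-1,0],0.7]])

```text
time: 1.3
tool_pos: [0.2597, -0.568, 0.2305]
tool_rot: [0.707, -0.706, 0.032, -0.032]
contact_force: [-0.4, -0.1, 0.4]
gripper_width: 0.152
```

drive_tool(motion=[[[0,0,0],[0,-1,0],0.7],[[0,0,0],[0,-1,0],0.7],[[0,0,0],[0,-1,0],0.7],[[0,0,0],[0,-1,0],0.7],[[0,0,0],[0,-1,0],0.7],[[0,0,0],[0,-1,0],0.7],[[0,0,0],[0,-1,0],0.7],[[0,0,0],[0,-1,0],0.7],[[0,0,0],[0,-1,0],0.7],[[0,0,0],[0,-1,0],0.7],[[0,0,0],[0,-1,0],0.7],[[0,0,0],[0,-1,0],0.7]])

```text
time: 2.5
tool_pos: [0.2597, -0.568, 0.2305]
tool_rot: [0.628, -0.627, -0.325, 0.325]
contact_force: [-0.2, -0.4, -0.0]
gripper_width: 0.15
```

drive_tool(motion=[[[1,0,-0.1],[0,0,0],0.7],[[1,0,-0.1],[0,0,0],0.7],[[1,0,-0.1],[0,0,0],0.7],[[1,0,-0.1],[0,0,0],0.7],[[1,0,-0.1],[0,0,0],0.7],[[1,0,-0.1],[0,0,0],0.7],[[1,0,-0.1],[0,0,0],0.7],[[1,0,-0.1],[0,0,0],0.7],[[1,0,-0.1],[0,0,0],0.7],[[1,0,-0.1],[0,0,0],0.7],[[1,0,-0.1],[0,0,0],0.7],[[1,0,-0.05],[0,0,0],0.7]])

```text
time: 3.7
tool_pos: [0.4576, -0.3396, 0.2307]
tool_rot: [0.629, -0.628, -0.324, 0.324]
contact_force: [-0.7, 1.1, 0.4]
gripper_width: 0.149
```

drive_tool(motion=[[[1,0,0],[0,0,0],0.7],[[1,0,0],[0,0,0],0.7],[[1,0,0],[0,0,0],0.7],[[1,0,0],[0,0,0],0.7],[[1,0,0],[0,0,0],0.7],[[1,0,0],[0,0,0],0.7],[[1,0,0],[0,0,0],0.7],[[1,0,0],[0,0,0],0.7],[[1,0,0],[0,0,0],0.7],[[1,0,0],[0,0,0],0.7],[[1,0,0],[0,0,0],0.7],[[1,0,0],[0,0,0],0.7]])

```text
time: 4.9
tool_pos: [0.6313, -0.0952, 0.2306]
tool_rot: [0.629, -0.628, -0.324, 0.324]
contact_force: [0.5, 0.5, 0.4]
gripper_width: 0.152
```

```bash
python3 - <<'E'
from h import *
go(72.3+50*np.sin(np.radians(42)),-43-50*np.cos(np.radians(42)),95,42)
E
```

```text
t 4.9 board xy [  54.4 -125. ] z 230.6 psi 42.12 tilt 0.06 F [0.5 0.5 0.4] w 0.152 j [-0.27  0.09  1.58 -0.    1.48 -1.22]
turn y 0.02 shift [ 2.73  5.42 -0.05]
```

drive_tool(motion=[[[1,0,0],[0,0,0],0.7],[[1,0,0],[0,0,0],0.7],[[0.75,0,0],[0,0,0],0.7],[[0,1,0],[0,0,0],0.7],[[0,1,0],[0,0,0],0.7],[[0,1,0],[0,0,0],0.7],[[0,1,0],[0,0,0],0.7],[[0,1,0],[0,0,0],0.7],[[0,0.2,0],[0,0,0],0.7],[[0,0.2,0],[0,0,0],0.7],[[0,0,0],[0,0,0],0.7]])

```text
time: 6.0
tool_pos: [0.6713, -0.0403, 0.0968]
tool_rot: [-0.628, 0.629, 0.324, -0.324]
contact_force: [0.7, 0.4, 0.0]
gripper_width: 0.15
```

drive_tool(motion=[[[0,0.1,0],[0,0,0],0.7],[[0,0.1,0],[0,0,0],0.7],[[0,0.1,0],[0,0,0],0.7],[[0,0.1,0],[0,0,0],0.7],[[0,0,0],[0,0,0],0.7]])

```text
time: 6.5
tool_pos: [0.6707, -0.0401, 0.0858]
tool_rot: [0.629, -0.628, -0.324, 0.324]
contact_force: [-0.4, -0.6, 0.3]
gripper_width: 0.152
```

```bash
python3 - <<'E'
from h import *
from plant import manip
here()
f=manip.grab_frame("scene");im=f["img"][130:300,155:390]; cv2.imwrite("pics/s1.png",cv2.resize(np.clip(im*1.7,0,255).astype(np.uint8),None,fx=3.4,fy=3.4,interpolation=cv2.INTER_CUBIC))
E
```

```text
t 6.5 board xy [104.7 -79.7] z 85.8 psi 42.12 tilt 0.04 F [-0.4 -0.6  0.3] w 0.152 j [-0.17  0.28  1.61  0.    1.25 -1.12]
```

View pics/s1.png

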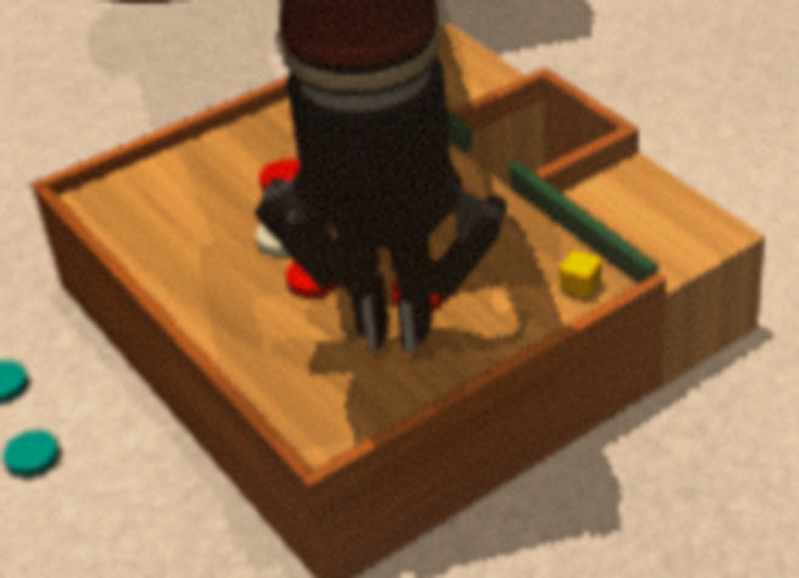

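The fingertips are at about (390,345), just behind red1 (415,292), and nothing is touched. I'll probe for the deck.

drive_tool(motion=[[[0,0.1,0],[0,0,0],0.7],[[0,0.1,0],[0,0,0],0.7],[[0,0.08,0],[0,0,0],0.7],[[0,0,0],[0,0,0],0.7]])

```text
time: 6.95
tool_pos: [0.6706, -0.0401, 0.0787]
tool_rot: [0.629, -0.628, -0.324, 0.324]
contact_force: [-0.5, 0.2, -0.6]
gripper_width: 0.145
```

drive_tool(motion=[[[0,0.05,0],[0,0,0],0.7],[[0,0.05,0],[0,0,0],0.7],[[0,0,0],[0,0,0],0.7]])

```text
time: 7.25
tool_pos: [0.6709, -0.0401, 0.0766]
tool_rot: [0.628, -0.628, -0.324, 0.324]
contact_force: [0.1, -0.3, 0.7]
gripper_width: 0.148
```

drive_tool(motion=[[[0,0,0.4],[0,0,0],0.7],[[0,0,0.3],[0,0,0],0.7],[[0,0,0.2],[0,0,0],0.7],[[0,0,0.2],[0,0,0],0.7],[[0,0,0.3],[0,0,0],0.7],[[0,0,0.3],[0,0,0],0.7],[[0,0,0.4],[0,0,0],0.7],[[0,0,0.4],[0,0,0],0.7],[[0,0,0.4],[0,0,0],0.7],[[0,0,0.3],[0,0,0],0.7],[[0,0,0.2],[0,0,0],0.7],[[0,0,0],[0,0,0],0.7]])

```text
time: 8.45
tool_pos: [0.6011, 0.0096, 0.0767]
tool_rot: [0.628, -0.628, -0.324, 0.324]
contact_force: [0.1, -0.6, -0.1]
gripper_width: 0.15
```

```bash
cat >>h.py <<'E'
def look(name=None):
    from plant import manip
    o,M=board(); here()
    for n,roi in(("scene",(170,130,350,240)),("top",(270,150,435,290))):
        f=manip.grab_frame(n)
        for c,a in blobs(f,roi): print(n,c.round(1),a,((atz(f,c,.083)[:2]-o)@M*1e3).round(1))
        if name==n[0]:
            im=f["img"][120:320,260:460] if n=="top" else f["img"][130:300,155:390]
            import time; cv2.imwrite(f"pics/v{int(time.time())}.png",cv2.resize(np.clip(im*1.7,0,255).astype(np.uint8),None,fx=3,fy=3,interpolation=cv2.INTER_CUBIC)); print("saved",int(time.time()))
E
python3 -c "
from h import *
look('s')"; ls pics
```

```text
t 8.45 board xy [ 47.6 -16.2] z 76.7 psi 42.14 tilt 0.02 F [ 0.1 -0.6 -0.1] w 0.15 j [-0.11  0.14  1.79  0.    1.21 -1.06]
scene [238.  180.8] 88 [-72.4 -45. ]
scene [246.3 209.9] 113 [ 21.8 -82.3]
saved 1796415826
top [387.6 201.5] 47 [ 17.8 -85.7]
top [347.8 207.5] 70 [24.7  0.6]
s1.png
scene0.png
scenec.png
top0.png
topc.png
v1796415826.png
```

drive_tool(motion=[[[0,0,0.3],[0,0,0],0.7],[[0,0,0.4],[0,0,0],0.7],[[0,0,0.4],[0,0,0],0.7],[[0,0,0.3],[0,0,0],0.7],[[-0.09,0,0.1],[0,1,0],0.7],[[-0.09,0,0.1],[0,1,0],0.7],[[-0.09,0,0.1],[0,1,0],0.7],[[-0.09,0,0.1],[0,1,0],0.7],[[-0.09,0,0.1],[0,1,0],0.7],[[-0.09,0,0.1],[0,1,0],0.7],[[-0.09,0,0.1],[0,1,0],0.7],[[0,0,0],[0,0.4,0],0.7]])

```text
time: 9.75
tool_pos: [0.5493, 0.0333, 0.0766]
tool_rot: [0.699, -0.699, -0.107, 0.108]
contact_force: [-0.4, -0.3, 0.1]
gripper_width: 0.154
```

```bash
python3 -c "
from h import *
look('t')"; ls pics
```

```text
t 9.75 board xy [ 2.1 18.1] z 76.6 psi 5.01 tilt 0.04 F [-0.4 -0.3  0.1] w 0.154 j [-0.07  0.02  1.91  0.    1.2  -0.38]
scene [238.1 180.8] 86 [-72.4 -44.9]
scene [246.2 209.9] 114 [ 21.8 -82.5]
top [376.3 246.6] 45 [-70.  -38.8]
saved 1796415852
s1.png
scene0.png
scenec.png
top0.png
topc.png
v1796415826.png
v1796415852.png
```

View pics/v1796415852.png

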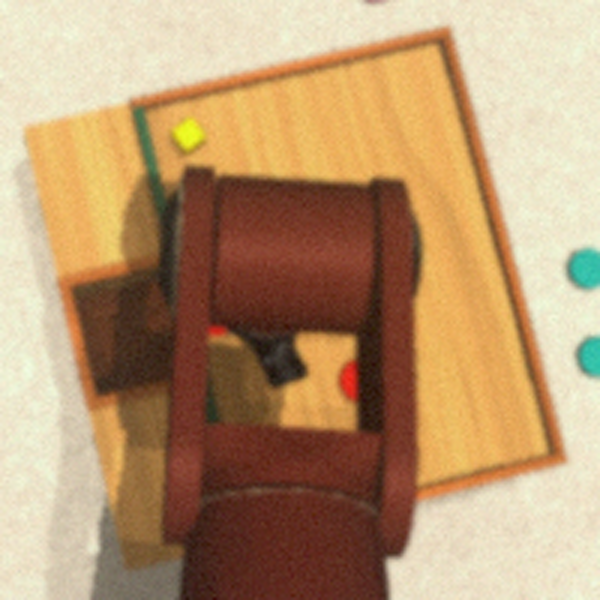

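The arm hides most of the top view, but the disc's lower edge shows at crop (217,330). That fits a disc at about (0,44), so I'll push it through.

drive_tool(motion=[[[-0.09,0,0.1],[0,1,0],0.7],[[0,0,0.2],[0,0,0],0.7],[[0,0,0.2],[0,0,0],0.7],[[0,0,0.2],[0,0,0],0.7],[[0,0,0.2],[0,0,0],0.7],[[0,0,0.2],[0,0,0],0.7],[[0,0,0.1],[0,0,0],0.7],[[0,0,0],[0,0,0],0.7],[[0,0,0],[0,0,0],0.7]])

```text
time: 10.75
tool_pos: [0.5414, 0.0614, 0.0768]
tool_rot: [-0.703, 0.703, 0.077, -0.077]
contact_force: [0.4, 0.4, 0.2]
gripper_width: 0.15
```

drive_tool(motion=[[[0,0,-0.4],[0,0,0],0.7],[[0,0,-0.5],[0,0,0],0.7],[[0,-1,-0.5],[0,0,0],0.7],[[0,-1,-1],[0,0,0],0.7],[[0,0,-1],[0,0,0],0.7],[[0,0,-1],[0,0,0],0.7],[[0,0,-1],[0,0,0],0.7],[[0,0,-1],[0,0,0],0.7],[[0,0,0],[0,0,0],0.7]])

```text
time: 11.65
tool_pos: [0.5767, -0.0987, 0.1271]
tool_rot: [-0.703, 0.703, 0.076, -0.076]
contact_force: [-0.6, -0.0, 0.1]
gripper_width: 0.15
```

```bash
python3 -c "
from h import *
look('s')
go(24,-133,95,0)"; ls -t pics|head -1
```

```text
t 11.65 board xy [   0.4 -116.6] z 127.1 psi -0.12 tilt 0.08 F [-0.6 -0.   0.1] w 0.15 j [-0.3   0.04  1.8  -0.    1.3  -0.51]
saved 1796415884
top [309.7 230.6] 160 [-5.  90.8]
t 11.75 board xy [   0.3 -113.9] z 126.7 psi 0.0 tilt 0.02 F [-0.4 -0.2  0.4] w 0.152 j [-0.29  0.04  1.8   0.    1.3  -0.51]
turn y 0.0 shift [ 0.95  1.27 -0.77]
v1796415884.png
```

Red1 is in the slot, at top (310,231). Next is red2, starting straight along +y to clear the white disc.

drive_tool(motion=[[[0.87,0,-0.48],[0,0,0],0.7],[[0,0,0],[0,0,0],0.7],[[0,1,0],[0,0,0],0.7],[[0,0.6,0],[0,0,0],0.7],[[0,0.3,0],[0,0,0],0.7],[[0,0.1,0],[0,0,0],0.7],[[0,0,0],[0,0,0],0.7]])

```text
time: 12.45
tool_pos: [0.5999, -0.1016, 0.0768]
tool_rot: [0.703, -0.703, -0.077, 0.078]
contact_force: [0.1, -1.0, 0.7]
gripper_width: 0.151
```

```bash
python3 -c "
from h import *
look('s')"; ls -t pics|head -1
```

```text
t 12.45 board xy [  22.4 -124.5] z 76.8 psi 0.13 tilt 0.01 F [ 0.1 -1.   0.7] w 0.151 j [-0.29  0.16  1.77 -0.    1.21 -0.51]
scene [248.2 208.1] 66 [ 19.7 -76.5]
saved 1796415903
top [385.6 200.7] 117 [ 20.5 -81.8]
top [309.6 230.6] 159 [-5. 91.]
top [378.7 248.2] 84 [-74.3 -42.8]
v1796415903.png
```

drive_tool(motion=[[[0,0,0.3],[0,0,0],0.7],[[0,0,0.2],[0,0,0],0.7],[[0,0,0.2],[0,0,0],0.7],[[0,0,0.2],[0,0,0],0.7],[[0,0,0.3],[0,0,0],0.7],[[0,0,0.4],[0,0,0],0.7],[[0,0,0.4],[0,0,0],0.7],[[0,0,0.3],[0,0,0],0.7],[[0.09,0,0.1],[0,-1,0],0.7],[[0.09,0,0.1],[0,-1,0],0.7],[[0.09,0,0.1],[0,-1,0],0.7],[[0,0,0],[0,0,0],0.7]])

```text
time: 13.75
tool_pos: [0.5916, -0.0358, 0.0767]
tool_rot: [0.687, -0.687, -0.169, 0.169]
contact_force: [-0.8, -0.3, -0.3]
gripper_width: 0.152
```

```bash
python3 -c "
from h import *
look('s')"; ls -t pics|head -1
```

```text
t 13.75 board xy [ 28.5 -58.4] z 76.7 psi 15.15 tilt 0.01 F [-0.8 -0.3 -0.3] w 0.152 j [-0.19  0.12  1.81  0.    1.21 -0.67]
saved 1796415920
top [309.6 230.6] 161 [-4.9 91.1]
v1796415920.png
```

drive_tool(motion=[[[0,0,0.2],[0,0,0],0.7],[[0,0,0.4],[0,0,0],0.7],[[0,0,0.4],[0,0,0],0.7],[[0,0,0.4],[0,0,0],0.7],[[0,0,0.4],[0,0,0],0.7],[[0,0,0.4],[0,0,0],0.7],[[0,0,0.4],[0,0,0],0.7],[[0,0,0.3],[0,0,0],0.7],[[-0.09,0,0.1],[0,1,0],0.7],[[-0.09,0,0.1],[0,1,0],0.7],[[-0.09,0,0.1],[0,1,0],0.7],[[0,0,0],[0,0,0],0.7]])

```text
time: 15.05
tool_pos: [0.5486, 0.0325, 0.0767]
tool_rot: [0.703, -0.703, -0.077, 0.078]
contact_force: [0.1, 0.3, -0.0]
gripper_width: 0.15
```

```bash
python3 -c "
from h import *
look('t')"; ls -t pics|head -1
```

```text
t 15.05 board xy [ 1.2 17.5] z 76.7 psi 0.14 tilt 0.01 F [ 0.1  0.3 -0. ] w 0.15 j [-0.08  0.02  1.92  0.    1.2  -0.3 ]
scene [238.  180.7] 87 [-72.5 -44.9]
top [309.8 229.3] 106 [-2.4 90. ]
top [376.3 246.3] 50 [-69.3 -38.9]
saved 1796415938
v1796415938.png
```

drive_tool(motion=[[[0,0,0.2],[0,0,0],0.7],[[0,0,0.2],[0,0,0],0.7],[[0,0,0.2],[0,0,0],0.7],[[0,0,0.2],[0,0,0],0.7],[[0,0,0.2],[0,0,0],0.7],[[0,0,0.15],[0,0,0],0.7],[[0,0,0],[0,0,0],0.7],[[0,0,0],[0,0,0],0.7]])

```text
time: 15.95
tool_pos: [0.5428, 0.0602, 0.0768]
tool_rot: [-0.703, 0.703, 0.077, -0.078]
contact_force: [0.5, 0.1, -0.4]
gripper_width: 0.148
```

drive_tool(motion=[[[0,0,-0.4],[0,0,0],0.7],[[0,0,-0.5],[0,0,0],0.7],[[0,-1,-0.5],[0,0,0],0.7],[[0,-1,-1],[0,0,0],0.7],[[0,0,-1],[0,0,0],0.7],[[0,0,-1],[0,0,0],0.7],[[0,0,-1],[0,0,0],0.7],[[0,0,0],[0,0,0],0.7],[[0,0,0],[0,0,0],0.7]])

```text
time: 16.85
tool_pos: [0.5721, -0.0728, 0.1267]
tool_rot: [0.703, -0.703, -0.077, 0.077]
contact_force: [0.2, 0.7, 0.6]
gripper_width: 0.147
```

```bash
python3 -c "
from h import *
look('t')
go(-102,-79,76.7,-42)"; ls -t pics|head -1
```

```text
t 16.85 board xy [  1.4 -90.4] z 126.7 psi -0.0 tilt 0.02 F [0.2 0.7 0.6] w 0.147 j [-0.26  0.03  1.82  0.    1.3  -0.47]
top [311.8 230. ] 222 [-4.8 86.4]
saved 1796415959
t 16.95 board xy [  1.5 -89.1] z 126.6 psi 0.11 tilt 0.03 F [-0.2 -0.1  0.3] w 0.151 j [-0.25  0.03  1.82  0.    1.3  -0.47]
turn y 8.42 shift [-3.35  2.   -2.47]
v1796415959.png
```

The slot blob grew from 160 to 222 px, so two discs are in. Moving to red3.

drive_tool(motion=[[[0,0,0],[0,1,0],0.7],[[0,0,0],[0,1,0],0.7],[[0,0,0],[0,1,0],0.7],[[0,0,0],[0,1,0],0.7],[[0,0,0],[0,1,0],0.7],[[0,0,0],[0,1,0],0.7],[[0,0,0],[0,1,0],0.7],[[0,0,0],[0,1,0],0.7],[[0,0,0],[0,0.4,0],0.7],[[0,0,-1],[0,0,0],0.7],[[0,0,-1],[0,0,0],0.7],[[0,0,-0.47],[0,0,0],0.7]])

```text
time: 18.15
tool_pos: [0.541, -0.1256, 0.1266]
tool_rot: [-0.684, 0.684, -0.18, 0.179]
contact_force: [1.2, 0.7, 0.0]
gripper_width: 0.152
```

drive_tool(motion=[[[-1,0,0],[0,0,0],0.7],[[-1,0,0],[0,0,0],0.7],[[-1,0,0],[0,0,0],0.7],[[-0.35,0,0],[0,0,0],0.7],[[0,0,0],[0,0,0],0.7],[[0,1,0],[0,0,0],0.7],[[0,0.6,0],[0,0,0],0.7],[[0,0.3,0],[0,0,0],0.7],[[0,0.1,0],[0,0,0],0.7],[[0,0,0],[0,0,0],0.7]])

```text
time: 19.15
tool_pos: [0.4694, -0.0844, 0.077]
tool_rot: [0.684, -0.684, 0.18, -0.18]
contact_force: [0.1, -0.3, -0.5]
gripper_width: 0.151
```

```bash
python3 -c "
from h import *
look('t')
go(-102,-79,76.7,-42)"; ls -t pics|head -1
```

```text
t 19.15 board xy [-101.3  -79.6] z 77.0 psi -41.89 tilt 0.01 F [ 0.1 -0.3 -0.5] w 0.151 j [-0.33 -0.16  2.09  0.    1.21  0.18]
top [311.7 230.1] 215 [-4.9 86.6]
top [379.3 246. ] 106 [-70.2 -45.2]
saved 1796415981
t 19.25 board xy [-101.   -79.8] z 77.7 psi -41.89 tilt 0.09 F [-0.1 -0.1  0.1] w 0.15 j [-0.33 -0.16  2.08  0.    1.21  0.18]
turn y 0.02 shift [-0.05  0.04 -0.  ]
v1796415980.png
```

drive_tool(motion=[[[-0.05,0,0.3],[0,0,0],0.7],[[0,0,0.2],[0,0,0],0.7],[[0,0,0.2],[0,0,0],0.7],[[0,0,0.2],[0,0,0],0.7],[[0,0,0.3],[0,0,0],0.7],[[0,0,0.4],[0,0,0],0.7],[[0,0,0.4],[0,0,0],0.7],[[0,0,0.4],[0,0,0],0.7],[[0,0,0.4],[0,0,0],0.7],[[0,0,0.3],[0,0,0],0.7],[[0,0,0.2],[0,0,0],0.7],[[0,0,0],[0,0,0],0.7]])

```text
time: 20.45
tool_pos: [0.5086, -0.0112, 0.0768]
tool_rot: [0.684, -0.684, 0.179, -0.179]
contact_force: [-0.3, -0.7, 0.7]
gripper_width: 0.152
```

```bash
python3 -c "
from h import *
look('s')"; ls -t pics|head -1
```

```text
t 20.45 board xy [-47.3 -16.6] z 76.8 psi -41.84 tilt 0.01 F [-0.3 -0.7  0.7] w 0.152 j [-0.17 -0.08  2.01  0.    1.21  0.34]
saved 1796416003
top [311.1 230. ] 203 [-4.5 87.6]
v1796416003.png
```

drive_tool(motion=[[[0,0,0.3],[0,0,0],0.7],[[0,0,0.4],[0,0,0],0.7],[[0,0,0.4],[0,0,0],0.7],[[0,0,0.27],[0,0,0],0.7],[[0.09,0,0.1],[0,-1,0],0.7],[[0.09,0,0.1],[0,-1,0],0.7],[[0.09,0,0.1],[0,-1,0],0.7],[[0.09,0,0.1],[0,-1,0],0.7],[[0.09,0,0.1],[0,-1,0],0.7],[[0.09,0,0.1],[0,-1,0],0.7],[[0.09,0,0.1],[0,-1,0],0.7],[[0,0,0],[0,-0.4,0],0.7]])

```text
time: 21.75
tool_pos: [0.545, 0.0316, 0.0769]
tool_rot: [0.706, -0.705, -0.048, 0.048]
contact_force: [1.2, 0.2, 0.5]
gripper_width: 0.148
```

```bash
python3 -c "
from h import *
look('t')"; ls -t pics|head -1
```

```text
t 21.75 board xy [-2.5 17.4] z 76.9 psi -4.72 tilt 0.01 F [1.2 0.2 0.5] w 0.148 j [-0.08  0.01  1.92  0.    1.2  -0.21]
top [311.4 229. ] 133 [-2.5 86.6]
saved 1796416023
v1796416023.png
```

Mirror image of the first push, so I'll push it through, then retreat backwards and up, well away.

drive_tool(motion=[[[0.09,0,0.1],[0,-1,0],0.7],[[0,0,0.2],[0,0,0],0.7],[[0,0,0.2],[0,0,0],0.7],[[0,0,0.2],[0,0,0],0.7],[[0,0,0.2],[0,0,0],0.7],[[0,0,0.2],[0,0,0],0.7],[[0,0,0.1],[0,0,0],0.7],[[0,0,0],[0,0,0],0.7],[[0,0,0],[0,0,0],0.7]])

```text
time: 22.75
tool_pos: [0.5404, 0.0605, 0.0768]
tool_rot: [-0.703, 0.703, 0.077, -0.077]
contact_force: [-0.1, 0.6, 0.8]
gripper_width: 0.152
```

drive_tool(motion=[[[0,0,-0.4],[0,0,0],0.7],[[0,0,-0.5],[0,0,0],0.7],[[0,-1,-0.5],[0,0,0],0.7],[[0,-1,-1],[0,0,0],0.7],[[0,-1,-1],[0,0,0],0.7],[[0,-1,-1],[0,0,0],0.7],[[0,0,-1],[0,0,0],0.7],[[0,0,-1],[0,0,0],0.7],[[0,0,-1],[0,0,0],0.7],[[0,0,-1],[0,0,0],0.7],[[0,0,-1],[0,0,0],0.7],[[0,0,-1],[0,0,0],0.7]])

```text
time: 23.95
tool_pos: [0.5968, -0.1958, 0.1767]
tool_rot: [-0.703, 0.703, 0.077, -0.077]
contact_force: [0.0, -0.4, 0.5]
gripper_width: 0.15
```

drive_tool(motion=[[[0,0,-1],[0,0,0],0.7],[[0,0,-1],[0,0,0],0.7],[[0,0,-1],[0,0,0],0.7],[[0,0,-1],[0,0,0],0.7],[[0,0,-1],[0,0,0],0.7],[[0,0,-1],[0,0,0],0.7],[[0,0,0],[0,0,0],0.7],[[0,0,0],[0,0,0],0.7]])

```text
time: 24.75
tool_pos: [0.629, -0.3409, 0.1764]
tool_rot: [0.703, -0.703, -0.077, 0.077]
contact_force: [-0.6, 0.2, -1.0]
gripper_width: 0.148
```

```bash
python3 -c "
from h import *
from plant import manip
look('t')
t=manip.grab_frame('top'); o,M=board()
for c,a in blobs(t,(320,150,420,270),'white'): print('white',c,a,((atz(t,c,.082)[:2]-o)@M*1e3).round(1))"; ls -t pics|head -1; cp pics/$(ls -t pics|head -1) pics/final.png
```

```text
t 24.75 board xy [  -0.8 -364.4] z 176.4 psi 0.01 tilt 0.04 F [-0.6  0.2 -1. ] w 0.148 j [-0.6   0.3   1.43  0.    1.41 -0.82]
top [312.5 230.1] 235 [-5.3 85. ]
saved 1796416053
white [388.59354839 220.58709677] 155 [-22.3 -77.9]
v1796416053.png
```

View pics/final.png

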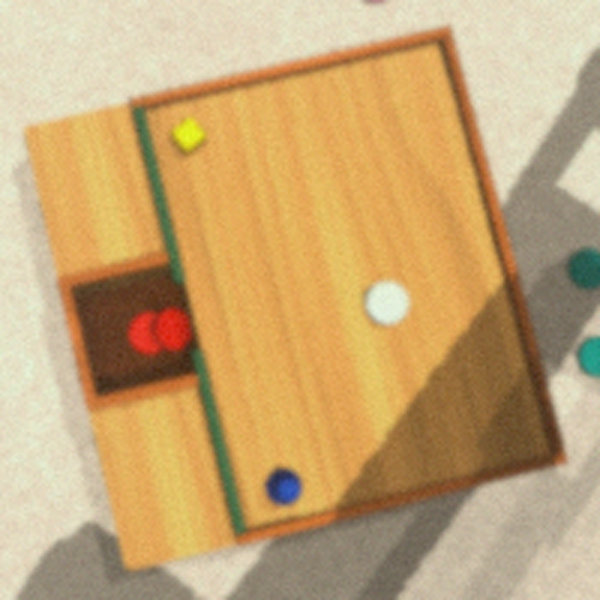

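The deck now holds only the white disc (388,302), the die and the pawn, all unmoved. In the slot, red shows at (150,332) and (173,328), with the third presumably stacked. A depth check will show whether everything lies low.

```bash
python3 -c "
from h import *
from plant import manip
t=manip.grab_frame('top'); o,M=board()
for v in range(224,239,3):
  print(v,[(u,int(dep(t,(u,v))[2]*1e3)) for u in range(300,325,3)])
im=t['img'][205:260,280:335]; cv2.imwrite('pics/slot.png',cv2.resize(np.clip(im*2.2,0,255).astype(np.uint8),None,fx=10,fy=10,interpolation=cv2.INTER_CUBIC))"
```

```text
224 [(300, 6), (303, 7), (306, 8), (309, 12), (312, 16), (315, 38), (318, 33), (321, 28), (324, 72)]
227 [(300, 6), (303, 7), (306, 17), (309, 15), (312, 41), (315, 39), (318, 36), (321, 31), (324, 42)]
230 [(300, 8), (303, 15), (306, 15), (309, 14), (312, 42), (315, 38), (318, 36), (321, 30), (324, 28)]
233 [(300, 7), (303, 12), (306, 16), (309, 16), (312, 36), (315, 40), (318, 35), (321, 30), (324, 10)]
236 [(300, 7), (303, 5), (306, 14), (309, 15), (312, 16), (315, 8), (318, 28), (321, 7), (324, 7)]
```

View pics/slot.png

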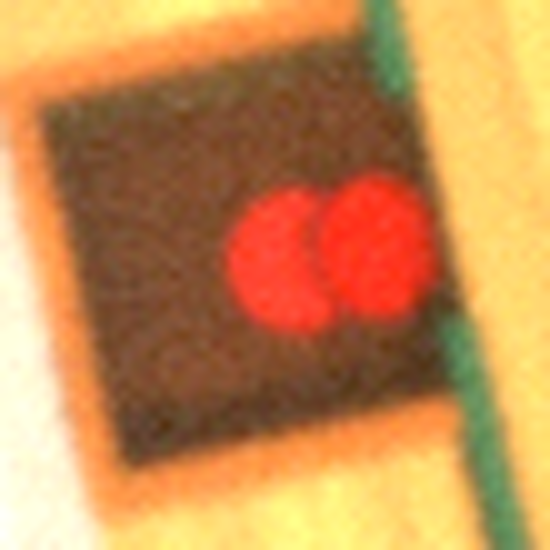

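```bash
python3 -c "
from h import *
from plant import manip
for n in('top','scene'):
  f=manip.grab_frame(n); print(n,[(c.round().tolist(),int(a)) for c,a in blobs(f,(0,0,640,400))]); print(' before',[(c.round().tolist(),int(a)) for c,a in blobs(dict(np.load(n+'0.npz')),(0,0,640,400))])
print(manip.job_done())"
```

```text
top [([313.0, 230.0], 240), ([10.0, 359.0], 440)]
 before [([362.0, 182.0], 124), ([386.0, 200.0], 131), ([380.0, 246.0], 131), ([10.0, 359.0], 401)]
scene [([460.0, 62.0], 109)]
 before [([460.0, 62.0], 102), ([238.0, 181.0], 87), ([246.0, 210.0], 109), ([278.0, 214.0], 116)]
the job is handed in; nothing more can be done
None
```

I swept the three red discs one at a time along the deck, through the gate and into the slot, and handed the job in at about 25 s. I used slightly parted fingertips as a cradle behind each disc, without pinching or lifting.

**Slot:** The last pictures show two red discs. One lies flat on the floor, and the other leans with its top about 33 mm below deck level. I could not see the third directly. I take it to be under the leaning one, because no red disc is left on the deck or anywhere else in either view.

**Things to leave alone:** The white disc measured within 0.5 mm of where it started. The die and the pawn look unmoved in the final picture. I did not check the mug in the last pictures, but the arm never went near it.

**Forces:** The readings I saw stayed around 1 N. The arm ended clear of everything.

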